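Shut the balance's glass top and tare it touch-free

TASK

With the fingertips, gently push the balance's sliding glass top forward (towards the robot) by the bar on it until it is fully shut. Then tare the empty cup touch-free: point the fingertips down at the right-hand one of the two round sensor eyes on the balance's control panel (right as seen from the balance's front), two or three centimetres above it, and keep still there for a good two seconds without touching the panel and without coming over the left-hand eye. Finally draw the hand well clear of the sensor; grasp nothing, and leave the cup on the pan and everything else on the bench where it stands.

Things in the scene. Friction and masses are not known exactly. Their poses are not given: they have to be found in the camera images.
- balance: laboratory balance, fixed: 390 mm deep, 210 wide, 264 high. Origin on the bench under the pan's centre; z up, x from its front (control panel, towards the robot, turned up to 0.3 rad) to its back, y to the left of someone at its front. Glass chamber x -90 to +90 mm, closed at front and sides up to 250 mm height; solid housing behind it to x +198, 250 high; guide rails at y +-100, 264 high
- panel: control panel of the balance: white deck in front of the glass chamber, balance x -195 to -100 mm, 210 mm wide, top 55 mm above the bench, with a dark, slightly sloped display 116 mm wide in the middle that rises to 67 mm. Must not be touched. Origin and axes as the balance's
- sensor_right (a point): touch-free tare sensor: round dark eye (16 mm) in a grey bezel 22 mm across on the control panel's right end seen from the front (balance x -160, y -82 mm; nearer the robot than the chamber). The point is the centre of the eye's top, 59 mm above the bench; axes as the balance's. The front glass stands 70 mm behind it. It sees fingertips up to about 4 cm above it
- sensor_left (a point): the other, identical eye, on the left end of the control panel (balance x -160 mm, y +82 mm), with another function: keep the fingertips away from above it
- top (a joint): sliding glass top of the balance's chamber, in m: 0 fully shut (forward, against a hard stop), growing as it slides back along the balance's x; starts 0.05 to 0.11 open; up to 0.15. Its frame overlaps the front frame by about 10 mm, so a few mm short of the stop leaves no gap. It stays where it is left and takes about 2 N to slide
- top_grip (a point): centre of the upright grey bar near the front edge of the sliding glass top, by which it is pushed: 10 mm thick (balance x), 80 mm wide (y), 26 mm high; its upper edge is 13 mm above this point, the glass behind it 14 mm below. Axes as the balance's. When shut it is at balance x -78 mm, y 0, 271 mm above the bench
- cup: empty steel measuring cup standing on the pan inside the chamber, 48 mm across the rim, 78 mm high, 180 g; origin at the centre of its underside, 83 mm above the bench. Leave it alone
- bob: steel measuring bob standing in its dark cylindrical holder, 52 mm across, 122 mm high overall, on the bench to the right of the balance; origin at the centre of its underside. Leave it alone
- jar: amber sample jar with white cap, 62 mm across, about 58 mm high, on the bench to the left of the balance; origin at the centre of its underside. Leave it alone
- spatula: flat steel laboratory spatula, 175 mm long, 6 mm thick, lying on the bench to the left of the balance; origin at the middle of its underside. Leave it alone

How it is judged:
On the way, in this order (a step that is already met when the one before it is completed fails the run):
1. the glass top is fully shut (within 8 mm of its stop) (value of joint top below 0.008 m), for 0.2 s.
2. with the top shut, the fingertips are held just above the right-hand sensor (within 20 mm sideways, gap up to about 50 mm) for 1.5 s (horizontal distance between the grasp point and sensor_right below 0.02 m and z of the grasp point in the frame of sensor_right between 0.005 and 0.07 m and value of joint top below 0.008 m), for 1.5 s.
At the end, for the whole second after the job is handed in: the glass top is shut within 8 mm, the hand is at least 10 cm from the right-hand sensor, the cup stands upright within 10 mm of where it was on the pan, and bob, jar and spatula lie within 20 mm of where they were (value of joint top below 0.008 m and distance between the grasp point and sensor_right above 0.1 m and distance of cup from where it was at the start of the episode below 0.01 m and angle between cup's own z axis and vertical below 0.1 rad and linear speed of cup below 0.02 m/s and distance of each of bob, jar, spatula from where it was at the start of the episode below 0.02 m); the robot touches nothing.
It fails at once if the control panel is touched (contact force between any of the fingers, the arm and panel above 0.3 N).
It fails at once if the fingertips come over the left-hand sensor (within 20 mm sideways and about 50 mm above) (horizontal distance between the grasp point and sensor_left below 0.02 m and z of the grasp point in the frame of sensor_left below 0.07 m).
It fails at once if the balance is pushed or struck with more than 60 N (contact force between any of the fingers, the arm and balance above 60 N).
It fails at once if the cup is shifted on the pan by more than 10 mm or lifted (distance of cup from where it was at the start of the episode above 0.01 m).
It fails at once if the bob, jar or spatula is shifted by more than 20 mm or lifted (distance of any of bob, jar, spatula from where it was at the start of the episode above 0.02 m).
It also fails if it takes over 48 s, if anything falls off the work surface, if the arm or the gripper's body presses on something with over 40 N, if the wrist force passes 120 N, or if a joint passes its speed limit or range.

ROBOT

A 7-joint arm with a two-finger parallel gripper is mounted at the origin on the work surface. World frame = base frame: x ahead of the robot, y to its left, z up, the work surface at z = 0. Lengths are in m, angles in rad, forces in N, time in s.
With the tool pointing down it reaches from about 0.4 to 0.85 m from the base axis. Payload 10.4 kg.
Tool frame: the origin (TCP) lies at the very end of the fingers, on their centre line; the grasp point (between the pads) lies 19 mm behind it (manip.tcp_to_grasp is the distance from the TCP to the grasp point, in m); x points along the fingers, y is the direction in which the jaws open and shut, and the axes are right-handed (so a half turn about x gives the same grasp; the last joint's range is limited). The gripper opens to 85 mm and grips with 20 to 120 N. Pads are 22 mm wide; open, the fingers measure 114 mm over their backs; the gripper's body (76 mm by 85 mm) begins 54 mm behind the grasp point. The pads swing forward as they close: fully open they stand 13 mm farther back than shut.
Start: joints at [-1.137, 0.332, -0.065, 1.46, 0.022, 1.35, -0.088], TCP at [0.276, 0.561, 0.231] pointing down, gripper open.
Joint ranges: [-2.6, 2.6], [-0.5, 2.12], [-1.47, 1.34], [0.16, 2.42], [-1.27, 4.41], [0.06, 2.06], [-2.6, 2.6]. Speed limits (rad/s): [2.22, 2.22, 2.79, 2.79, 3.14, 3.14, 3.14].

INTERFACE

Orientations are given as a unit quaternion [x, y, z, w].
In Python, from workcell import manip, cams, hand_in gives the robot as it stands.
- The arm moves only by the shell command python3 -m handwheel 'ROWS' [FORCE]. ROWS is text: rows parted by semicolons, each of 7 numbers parted by spaces: the shift along the tool's x, y, z in mm, then the turn, a rotation vector about the tool's x, y, z in rad, then the finger opening in mm, from 0 to 85.4. A call has 1 to 8 rows; each row shifts and turns the commanded pose from where the row before left it, along the tool's axes as they then stand; what a row does not reach is not made up. A row lasts 1/10 s, in which the tool goes at most 50 mm and 8.59 degrees, less where a joint would pass 70% of its speed; a pose out of reach is approached as far as the arm can. A call with a gripper value outside its range is refused whole. The fingers move at their own pace and stop on an object; FORCE is the grip in N (left out, the last holds). Time passes only in rows, so rows that do not move let the fingers close. It gives the time, the measured TCP pose, the force and the opening at its end, in the units of the state.
- manip.get_obs(): the state, without advancing time (a new reading comes with each control period).
- cams.camera(name): name is "scene" or "top" or "wrist"; returns a dict with "color" (384x512x3 uint8, blue, green, red), "depth" (384x512 float32, m along the optical axis (not along the pixel's ray), 0 where there is no reading), "camera_matrix" (3x3 intrinsics, pixels), "origin" and "attitude" of the camera in the world; the wrist camera has in their place "T_tool_cam" (4x4, takes a point from camera to tool coordinates, whose origin is the TCP and whose axes are the tool frame's). Camera axes: x right, y down, z forward; pixel columns grow to the right and rows downward; lengths in m; the calibration is good to about 2 mm. A picture is of the moment at which its call begins: read the wrist's pose just before it.
- hand_in(): hands the job in, once; it reports no verdict.
Trained networks look in the newest picture that a camera, given by its name, has taken for a name from the list of things; names that differ only in an ending like _2 or _b are one class to them, and where a whole thing is asked for, a point or a joint stands for the part that bears it (a point fixed in the world has none). Each returns a list of dicts, best first, with "conf" (0 to 1); they miss things now and then, are a little off and sometimes report something else, mostly with a low value. They report only what shows in the picture. A call takes as long as a camera call.
- cams.recognise(camera, thing): "box" ([left, top, width, height] in pixels, round what is visible of it).
- cams.outline_of(camera, thing): "region" (384x512 bool, what is visible of it) and "box" ([left, top, width, height] in pixels, round what is visible of it).
The state is a dict: "clock": time; "joint_pos": joint angles; "joint_velocities": joint speeds; "tau": joint torques, N m; "position": TCP position; "ee_rot": TCP orientation; "ft_force": force on the tool from outside, world axes, zero at the start; "torque": the same for the moment, N m; "grip_width": opening from 0.0 (shut) to 1.0 (fully open).
Only numpy, scipy, OpenCV 4.12 (cv2) and the standard library are available. Lean on these libraries where they do the work, as an engineer would, in place of code of your own. Each camera call takes 0.05 s, during which the arm holds its last target.

## Working session

There is one attempt and no reset: what is moved stays moved. The work goes in short steps, Python scripts to look and compute and a shell command to move; the robot and the scene stay as the last step left them, time stands still between calls to the robot, and variables do not carry over. Pictures are saved under pics/ and viewed, and the job is handed in when it is done.

```bash
ls; mkdir -p pics; python3 - <<'E'
from workcell import manip, cams
import cv2,numpy as np
o=manip.get_obs();print({k:np.round(v,3) for k,v in o.items()}, manip.tcp_to_grasp)
ims=[]
for n in ["scene","top"]:
    c=cams.camera(n);cv2.imwrite(f"pics/{n}0.png",c["color"]);np.savez(f"/tmp/{n}0.npz",**{k:v for k,v in c.items()})
    print(n,c["origin"],c["attitude"],c["camera_matrix"])
    for t in ["balance","panel","sensor_right","sensor_left","top","top_grip","cup"]:
        try: print(t,[(r["box"],round(r["conf"],2)) for r in cams.recognise(n,t)][:3])
        except Exception as e: print(t,e)
E
```

```text
pics
{'clock': np.float64(0.0), 'joint_pos': array([-1.137,  0.333, -0.065,  1.461,  0.022,  1.35 , -0.089]), 'joint_velocities': array([-0.001,  0.   ,  0.001, -0.001, -0.001, -0.   ,  0.001]), 'tau': array([ 0.0000e+00, -6.2545e+01,  4.9000e-02, -3.9162e+01,  1.6000e-02,
        1.0000e-02, -0.0000e+00]), 'position': array([0.276, 0.561, 0.231]), 'ee_rot': array([ 0.16 ,  0.689, -0.161,  0.689]), 'ft_force': array([ 0.312, -0.003,  0.378]), 'torque': array([-0.004, -0.032,  0.036]), 'grip_width': np.float64(0.998)} 0.0187
scene [0.88257165 0.69793063 1.05519663] [ 0.22276905  0.91081831 -0.33850013 -0.07875032] [[445.47473203   0.         240.85491415]
 [  0.         445.47473203 198.0554029 ]
 [  0.           0.           1.        ]]
balance [([109.9, 125.1, 159.7, 130.2], 0.66)]
panel [([234.6, 174.2, 35.2, 60.1], 0.83)]
sensor_right [([231.6, 171.8, 36.9, 65.0], 0.59)]
sensor_left [([232.5, 172.1, 37.4, 64.0], 0.6)]
top [([122.0, 133.1, 81.9, 59.7], 0.9)]
top_grip [([122.0, 135.0, 82.5, 56.3], 0.56), ([105.1, 127.5, 163.5, 128.9], 0.25)]
cup []
top [0.31178813 0.05296005 1.3553257 ] [-0.68381549  0.722027   -0.07700241  0.07172175] [[477.37095476   0.         260.55196766]
 [  0.         477.37095476 195.99902787]
 [  0.           0.           1.        ]]
balance [([260.9, 74.8, 109.8, 181.4], 0.65)]
panel [([260.6, 208.8, 81.5, 46.0], 0.83), ([260.2, 76.1, 114.2, 180.6], 0.61)]
sensor_right [([260.2, 210.8, 79.2, 47.4], 0.61)]
sensor_left [([256.2, 209.8, 86.0, 46.3], 0.82)]
top [([278.3, 93.8, 85.6, 81.6], 0.82)]
top_grip [([276.7, 92.7, 89.9, 83.2], 0.59)]
cup [([300.8, 167.0, 16.6, 15.5], 0.62)]
```

```bash
python3 - <<'E'
import cv2
for n,(x,y,w,h) in {"scene":(80,100,220,170),"top":(220,60,200,220)}.items():
    i=cv2.imread(f"pics/{n}0.png");cv2.imwrite(f"pics/{n}0z.png",cv2.resize(i[y:y+h,x:x+w],None,fx=2.7,fy=2.7,interpolation=cv2.INTER_CUBIC))
E
```

```text
(no output)
```

View pics/top0.png

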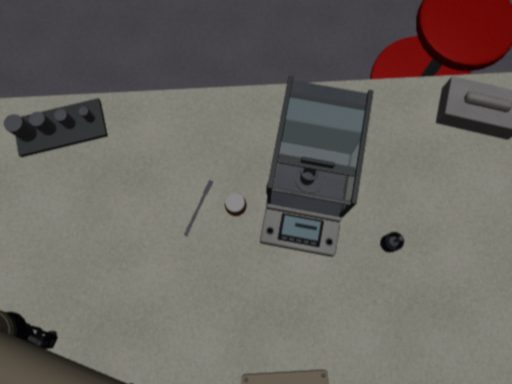

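View pics/scene0.png

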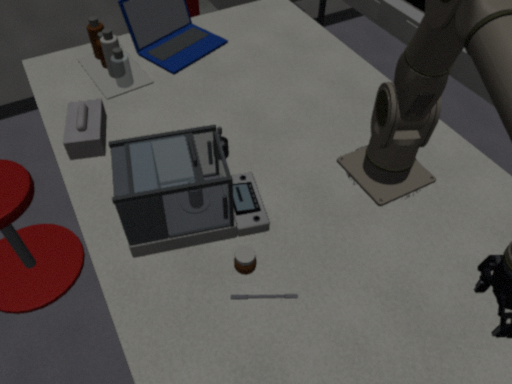

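View pics/top0z.png

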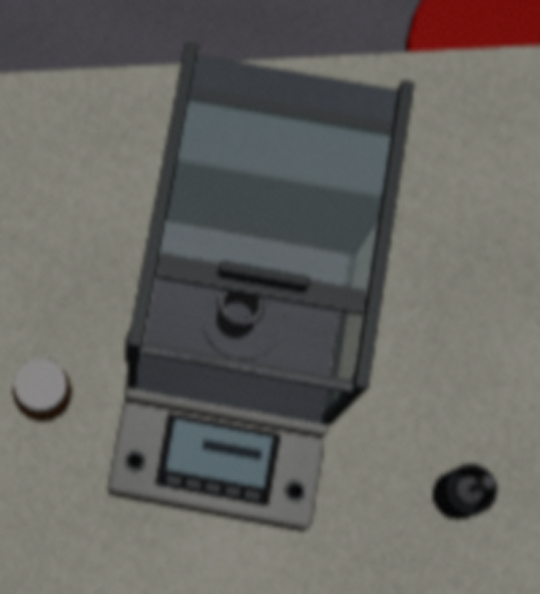

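The top view shows the panel nearest the robot. The left eye is at about (270,230) and the right eye at about (329,241). The grey bar is at about (317,162), so the top is open. Next I'll fit the balance pose.

```bash
cat > h.py <<'E'
import numpy as np,cv2
from scipy.spatial.transform import Rotation as R
from scipy.optimize import least_squares
def ray(c,u,v,z):
    K=c["camera_matrix"];d=R.from_quat(c["attitude"]).apply([(u-K[0,2])/K[0,0],(v-K[1,2])/K[1,1],1])
    o=c["origin"];return o+d*(z-o[2])/d[2]
def proj(c,P):
    K=c["camera_matrix"];q=R.from_quat(c["attitude"]).inv().apply(np.asarray(P)-c["origin"])
    return np.c_[q[:,0]/q[:,2]*K[0,0]+K[0,2],q[:,1]/q[:,2]*K[1,1]+K[1,2]]
def b2w(p,P):
    P=np.asarray(P,float);c,s=np.cos(p[2]),np.sin(p[2])
    return np.c_[p[0]+c*P[:,0]-s*P[:,1],p[1]+s*P[:,0]+c*P[:,1],P[:,2]]
E
python3 - <<'E'
from h import *
c=dict(np.load("/tmp/top0.npz"))
z=lambda x,y:((x+.5)/2.7-.5+220,(y+.5)/2.7-.5+60)
L=ray(c,*z(135,460),.059);Rr=ray(c,*z(295,490),.059)
print(L,Rr,np.linalg.norm(L-Rr))
yaw=np.arctan2(-(L-Rr)[0],(L-Rr)[1])
m=(L+Rr)/2; p=[m[0]+.16*np.cos(yaw),m[1]+.16*np.sin(yaw),yaw];print("pose",p)
D=c["depth"];K=c["camera_matrix"]
for u,v in [(317,161),(317,162),(317,163),(270,230),(329,241),(300,212)]:
    d=D[v,u];q=R.from_quat(c["attitude"]).apply([(u-K[0,2])/K[0,0]*d,(v-K[1,2])/K[1,1]*d,d])+c["origin"];print(u,v,q)
g=[ray(c,*z(218,268),.284),ray(c,*z(309,285),.284)]
for q in g+[sum(g)/2]:
    d=q[:2]-p[:2];print("grip",q,np.cos(yaw)*d[0]+np.sin(yaw)*d[1],-np.sin(yaw)*d[0]+np.cos(yaw)*d[1])
# overlay for both cams
for n in("top","scene"):
    c=dict(np.load(f"/tmp/{n}0.npz"));im=cv2.resize(c["color"],None,fx=4,fy=4,interpolation=cv2.INTER_CUBIC)
    s=[[-.16,-.082,.059],[-.16,.082,.059],[-.195,-.105,.055],[-.195,.105,.055],[-.09,.1,.264],[-.09,-.1,.264],[.198,.1,.264],[.198,-.1,.264]]
    for a in proj(c,b2w(p,s)): cv2.circle(im,tuple(int(x*4+1.5) for x in a),4,(0,0,255),1)
    im=im[200:1080,1000:1600] if n=="top" else im[460:1060,400:1160]
    cv2.imwrite(f"pics/{n}_ov.png",cv2.resize(im,None,fx=.66,fy=.66) if n=="top" else im)
E
```

```text
[0.49222047 0.01583091 0.059     ] [ 0.45304656 -0.14349456  0.059     ] 0.16407071404287923
pose [np.float64(0.628005997609531), np.float64(-0.10203379524784721), np.float64(-0.2410911217923532)]
317 161 [ 0.61617594 -0.09706527  0.28638983]
317 162 [ 0.61461308 -0.09729399  0.28339241]
317 163 [ 0.61316109 -0.09758284  0.27995903]
270 230 [0.49220312 0.01498801 0.05988627]
329 241 [ 0.45318774 -0.14326211  0.06178154]
300 212 [ 0.53532662 -0.06925544  0.072914  ]
grip [ 0.62391673 -0.05915695  0.284     ] -0.014208376639261163 0.04066039716995854
grip [ 0.60447582 -0.13641274  0.284     ] -0.014641245015553321 -0.03900275820978173
grip [ 0.61419627 -0.09778485  0.284     ] -0.014424810827407245 0.0008288194800884158
```

View pics/top_ov.png

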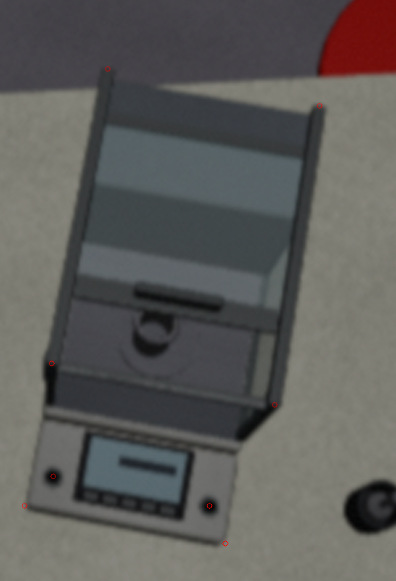

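View pics/scene_ov.png

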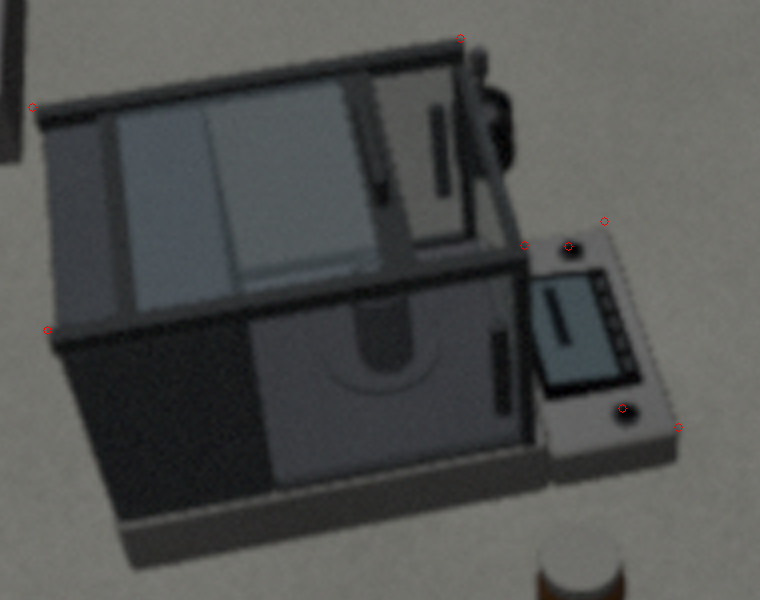

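The overlay agrees with the pictures: eye spacing is 164 mm and the bar is 80 mm wide at y≈0. The pose is (0.628, -0.102, yaw -0.241) and the top is about 64 mm open. Now the tool orientation.

```bash
cat >> h.py <<'E'
POSE=[0.628,-0.102,-0.241]
def togo(target_b, yaw_flip=False):
    from workcell import manip
    o=manip.get_obs();T=R.from_quat(o["ee_rot"])
    c,s=np.cos(POSE[2]),np.sin(POSE[2]);X=np.array([c,s,0]);Y=np.array([-s,c,0])
    best=None
    for f in(1,-1):
        G=R.from_matrix(np.c_[[0,0,-1],f*Y,f*X]);rv=(T.inv()*G).as_rotvec()
        if best is None or np.linalg.norm(rv)<np.linalg.norm(best[1]): best=(f,rv,G)
    w=b2w(POSE,[target_b])[0]; d=w-o["position"]
    pb=R.from_euler("z",-POSE[2]).apply(o["position"]-[POSE[0],POSE[1],0])
    print("clock",o["clock"],"f",best[0],"rotvec",best[1].round(3),"shift now-axes mm",(T.inv().apply(d)*1e3).round(1),"after-turn axes mm",(best[2].inv().apply(d)*1e3).round(1),"in balance",pb.round(4),"F",o["ft_force"].round(2),"grip",o["grip_width"],"q",o["joint_pos"].round(2))
E
python3 - <<'E'
from h import *
togo([.025,0,.34])
E
```

```text
clock 0.8 f 1 rotvec [-0.216 -0.    -0.   ] shift now-axes mm [-108.7 -434.3  633. ] after-turn axes mm [-108.7 -559.7  525.4] in balance [-0.5004  0.5597  0.2313] F [0.1  0.12 0.17] grip 1.004845904644267 q [-1.14  0.33 -0.06  1.46  0.02  1.35 -0.09]
```

```bash
python3 -m handwheel '-25 0 0 -0.07 0 0 0; -40 0 0 -0.076 0 0 0; -40 0 0 -0.07 0 0 0; 0 -20 20 0 0 0 0; 0 -30 30 0 0 0 0; 0 -30 30 0 0 0 0; 0 -30 30 0 0 0 0; 0 -30 30 0 0 0 0' 20; python3 -c "
from h import *
togo([.025,0,.34])"
```

```text
clock: 1.6
position: [0.3789, 0.39, 0.3365]
ee_rot: [0.085, 0.702, -0.085, 0.702]
ft_force: [0.5, 0.1, 0.0]
grip_width: 0.001
clock 1.6 f 1 rotvec [ 0.     0.    -0.001] shift now-axes mm [  -3.7 -418.4  384.2] after-turn axes mm [  -3.5 -418.3  384.3] in balance [-0.3593  0.4183  0.3365] F [0.51 0.09 0.03] grip 0.000640152349373091 q [-0.9   0.12  0.02  1.5  -0.    1.52  0.45]
```

```bash
python3 -m handwheel '-1 -30 28 0 0 0 0; -1 -30 28 0 0 0 0; -1 -30 28 0 0 0 0; 0 -30 28 0 0 0 0; 0 -30 28 0 0 0 0; 0 -30 28 0 0 0 0; 0 -30 28 0 0 0 0; 0 -30 28 0 0 0 0' ; python3 -m handwheel '0 -30 28 0 0 0 0; 0 -30 28 0 0 0 0; 0 -30 28 0 0 0 0; 0 -30 28 0 0 0 0; 0 -20 18 0 0 0 0; 0 -10 10 0 0 0 0; 0 0 0 0 0 0 0; 0 0 0 0 0 0 0'; python3 - <<'E'
from h import *
togo([.025,0,.34])
from workcell import cams
for n in("wrist","top"):
    c=cams.camera(n);cv2.imwrite(f"pics/{n}1.png",c["color"])
E
```

```text
clock: 2.4
position: [0.5391, 0.1035, 0.3396]
ee_rot: [0.085, 0.702, -0.085, 0.702]
ft_force: [0.7, 0.1, 0.0]
grip_width: 0.0
clock: 3.2
position: [0.6386, -0.0725, 0.3392]
ee_rot: [0.085, 0.702, -0.084, 0.702]
ft_force: [0.2, 1.2, 0.3]
grip_width: -0.006
clock 3.2 f 1 rotvec [ 0.001 -0.    -0.001] shift now-axes mm [ -0.8 -31.2  21.7] after-turn axes mm [ -0.8 -31.2  21.7] in balance [0.0033 0.0312 0.3392] F [0.22 1.23 0.35] grip -0.005642516110080715 q [-0.27  0.36  0.44  1.24 -0.15  1.57  1.48]
```

View pics/wrist1.png

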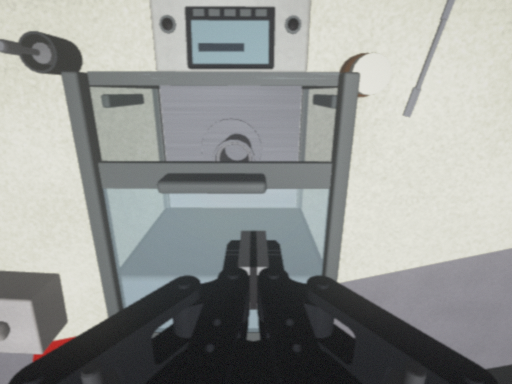

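View pics/top1.png

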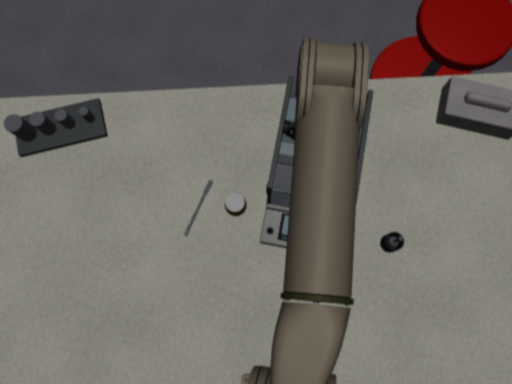

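The wrist picture shows the bar at columns 158–267, rows 174–193, ahead of the closed fingers (tip near (253,235)). The cup is at (235,150). I'll check the bar position from this picture's depth.

```bash
python3 - <<'E'
from h import *
from workcell import manip,cams
o=manip.get_obs();c=cams.camera("wrist")
K=c["camera_matrix"];D=c["depth"]
v,u=np.mgrid[165:205,140:285];d=D[165:205,140:285]
P=np.stack([(u-K[0,2])/K[0,0]*d,(v-K[1,2])/K[1,1]*d,d,np.ones_like(d)],-1).reshape(-1,4)@c["T_tool_cam"].T
W=R.from_quat(o["ee_rot"]).apply(P[:,:3])+o["position"]
B=R.from_euler("z",-POSE[2]).apply(W-[POSE[0],POSE[1],0])
m=(B[:,2]>.264)&(B[:,2]<.29)&(d.ravel()>0)
print(m.sum(),np.percentile(B[m],[2,10,50,90,98],axis=0).round(4))
t=m&(B[:,2]>.28);print(t.sum(),np.percentile(B[t],[5,50,95],axis=0).round(4))
togo([.025,0,.34])
E
```

```text
2092 [[-0.0162 -0.0363  0.2647]
 [-0.016  -0.0302  0.2698]
 [-0.014   0.0008  0.2832]
 [-0.0083  0.0318  0.2846]
 [-0.0066  0.0383  0.2852]]
1482 [[-0.0159 -0.0342  0.2811]
 [-0.0121  0.0006  0.2837]
 [-0.0069  0.0361  0.285 ]]
clock 3.35 f 1 rotvec [ 0.003  0.    -0.001] shift now-axes mm [ -0.4 -31.6  21.8] after-turn axes mm [ -0.4 -31.6  21.9] in balance [0.0031 0.0316 0.3396] F [ 0.03 -0.37  0.84] grip -0.003242678623764858 q [-0.27  0.36  0.44  1.24 -0.15  1.57  1.48]
```

```bash
python3 -m handwheel '0 -16 11 0 0 0 0; 0 -15 11 0 0 0 0; 0 0 0 0 0 0 0; 20 0 0 0 0 0 0; 20 0 0 0 0 0 0; 10 0 0 0 0 0 0; 0 0 0 0 0 0 0; 0 0 0 0 0 0 0'; python3 -c "
from h import *
togo([.025,0,.269])"
```

```text
clock: 4.15
position: [0.6529, -0.1087, 0.2902]
ee_rot: [0.085, 0.702, -0.085, 0.702]
ft_force: [-0.2, -0.0, -0.1]
grip_width: 0.001
clock 4.15 f 1 rotvec [ 0.001  0.001 -0.   ] shift now-axes mm [21.2  0.6 -0.8] after-turn axes mm [21.2  0.6 -0.8] in balance [ 0.0258 -0.0006  0.2902] F [-0.2  -0.05 -0.09] grip 0.0011651932536303965 q [-0.21  0.41  0.45  1.28 -0.17  1.49  1.54]
```

```bash
python3 -m handwheel '8 0 0 0 0 0 0; 7 0 0 0 0 0 0; 5 0 0 0 0 0 0; 0 0 0 0 0 0 0; 0 0 -5 0 0 0 0; 0 0 -5 0 0 0 0; 0 0 -5 0 0 0 0; 0 0 -3 0 0 0 0'; python3 -c "
from h import *
togo([-.062,0,.269])"
```

```text
clock: 4.95
position: [0.6348, -0.1049, 0.2697]
ee_rot: [0.085, 0.702, -0.085, 0.702]
ft_force: [-0.2, -0.6, 0.2]
grip_width: 0.0
clock 4.95 f 1 rotvec [ 0.  0. -0.] shift now-axes mm [  0.7   1.2 -69.3] after-turn axes mm [  0.7   1.2 -69.3] in balance [ 0.0073 -0.0012  0.2697] F [-0.2  -0.58  0.24] grip 0.0004828736950171703 q [-0.23  0.37  0.44  1.37 -0.16  1.43  1.53]
```

```bash
python3 -m handwheel '0 0 -3 0 0 0 0; 0 0 -4 0 0 0 0; 0 0 -5 0 0 0 0; 0 0 -5 0 0 0 0; 0 0 -5 0 0 0 0; 0 0 -5 0 0 0 0; 0 0 -5 0 0 0 0; 0 0 -4 0 0 0 0'; python3 - <<'E'
from h import *
togo([-.062,0,.269])
from workcell import cams
cv2.imwrite("pics/wrist2.png",cams.camera("wrist")["color"])
E
```

```text
clock: 5.75
position: [0.5999, -0.0963, 0.2694]
ee_rot: [0.085, 0.702, -0.085, 0.702]
ft_force: [1.8, -0.5, 1.5]
grip_width: 0.003
clock 5.75 f 1 rotvec [ 0.  0. -0.] shift now-axes mm [  0.4   1.2 -33.3] after-turn axes mm [  0.4   1.2 -33.3] in balance [-0.0287 -0.0012  0.2694] F [ 1.76 -0.47  1.52] grip 0.0033086342485221343 q [-0.27  0.29  0.44  1.47 -0.12  1.41  1.51]
```

View pics/wrist2.png

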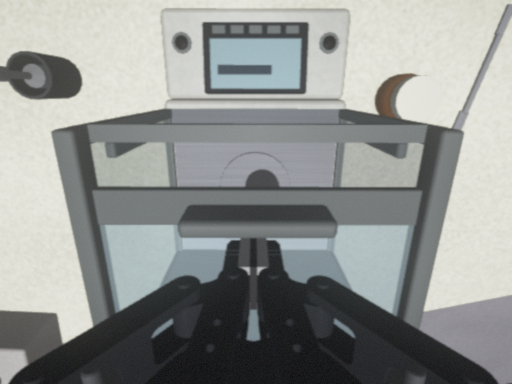

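The fingertips (253,245) are on the bar (180–336, 205–237), the top is moving, and the force is about 2 N. I'll keep pushing.

```bash
python3 -m handwheel '0 0 -5 0 0 0 0; 0 0 -5 0 0 0 0; 0 0 -5 0 0 0 0; 0 0 -5 0 0 0 0; 0 0 -4 0 0 0 0; 0 0 -2 0 0 0 0; 0 0 0 0 0 0 0'; python3 - <<'E'
from h import *
togo([-.062,0,.269])
from workcell import cams
cv2.imwrite("pics/wrist3.png",cams.camera("wrist")["color"])
E
```

```text
clock: 6.5
position: [0.5746, -0.0901, 0.2692]
ee_rot: [0.085, 0.702, -0.085, 0.702]
ft_force: [0.2, 0.4, 0.5]
grip_width: 0.0
clock 6.5 f 1 rotvec [ 0.    -0.001 -0.   ] shift now-axes mm [ 0.2  1.3 -7.3] after-turn axes mm [ 0.2  1.2 -7.3] in balance [-0.0547 -0.0012  0.2692] F [0.24 0.36 0.48] grip 0.000463041427724083 q [-0.29  0.22  0.44  1.54 -0.1   1.4   1.48]
```

View pics/wrist3.png

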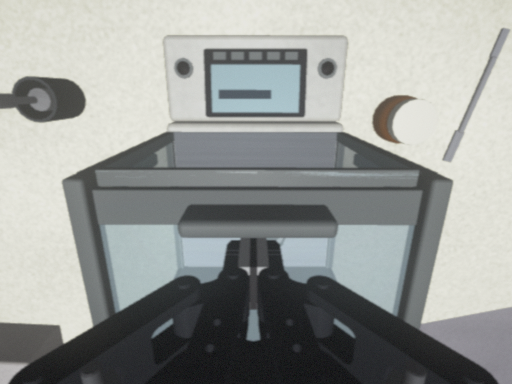

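The top's frame now reaches the front frame (row ~187), with only millimetres left. I'll push in small steps and watch the force.

```bash
for i in 1; do python3 -m handwheel '0 0 -2 0 0 0 0; 0 0 -2 0 0 0 0; 0 0 -1 0 0 0 0; 0 0 0 0 0 0 0'; python3 -m handwheel '0 0 -1 0 0 0 0; 0 0 -1 0 0 0 0; 0 0 0 0 0 0 0'; python3 -m handwheel '0 0 -1 0 0 0 0; 0 0 -1 0 0 0 0; 0 0 0 0 0 0 0';  done; python3 -c "
from h import *
togo([-.062,0,.269])"
```

```text
clock: 6.95
position: [0.5699, -0.089, 0.2693]
ee_rot: [0.085, 0.702, -0.085, 0.702]
ft_force: [-0.4, -0.2, 0.2]
grip_width: -0.0
clock: 7.25
position: [0.5681, -0.0885, 0.2693]
ee_rot: [0.085, 0.702, -0.085, 0.702]
ft_force: [0.3, -1.1, -1.0]
grip_width: -0.004
clock: 7.55
position: [0.5661, -0.0881, 0.2693]
ee_rot: [0.085, 0.702, -0.085, 0.702]
ft_force: [0.5, -0.3, -0.7]
grip_width: -0.001
clock 7.55 f 1 rotvec [ 0. -0. -0.] shift now-axes mm [0.3 1.3 1.4] after-turn axes mm [0.3 1.3 1.4] in balance [-0.0634 -0.0013  0.2693] F [ 0.51 -0.31 -0.68] grip -0.0010339955998790115 q [-0.3   0.2   0.43  1.57 -0.09  1.39  1.48]
```

```bash
python3 -m handwheel '0 0 -1 0 0 0 0; 0 0 -1 0 0 0 0'; python3 -m handwheel '0 0 -1 0 0 0 0; 0 0 0 0 0 0 0'; python3 -m handwheel '0 0 -1 0 0 0 0; 0 0 0 0 0 0 0';  python3 - <<'E'
from h import *
togo([-.062,0,.269])
from workcell import cams
cv2.imwrite("pics/wrist4.png",cams.camera("wrist")["color"])
E
```

```text
clock: 7.75
position: [0.566, -0.0881, 0.2694]
ee_rot: [0.085, 0.7, -0.085, 0.703]
ft_force: [16.0, -3.6, -8.4]
grip_width: -0.002
clock: 7.95
position: [0.5659, -0.088, 0.2695]
ee_rot: [0.085, 0.7, -0.085, 0.704]
ft_force: [18.0, -3.6, -10.0]
grip_width: -0.001
clock: 8.15
position: [0.5659, -0.088, 0.2695]
ee_rot: [0.085, 0.699, -0.085, 0.705]
ft_force: [24.5, -5.5, -12.1]
grip_width: -0.001
clock 8.15 f 1 rotvec [-0.     0.009  0.   ] shift now-axes mm [0.5 1.2 1.6] after-turn axes mm [0.5 1.2 1.6] in balance [-0.0636 -0.0012  0.2695] F [ 24.5   -5.55 -12.07] grip -0.0011329200722204438 q [-0.3   0.19  0.43  1.58 -0.08  1.38  1.47]
```

View pics/wrist4.png

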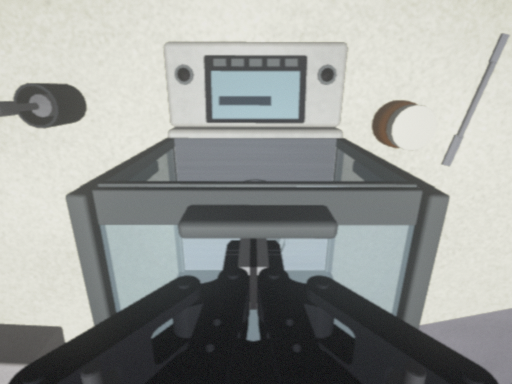

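The force rose to 25 N at bar x≈-73 mm, so the top is on its stop. I'll back off and lift, and check where the wrist camera sits for clearance.

```bash
python3 -m handwheel '0 0 5 0 -0.009 0 0; 0 0 8 0 0 0 0; 0 0 0 0 0 0 0; -20 0 0 0 0 0 0; -30 0 0 0 0 0 0; -30 0 0 0 0 0 0; 0 0 0 0 0 0 0; 0 0 0 0 0 0 0'; python3 - <<'E'
from h import *
togo([-.16,-.082,.33])
from workcell import manip,cams
o=manip.get_obs();c=cams.camera("wrist");cv2.imwrite("pics/wrist5.png",c["color"])
print(c["T_tool_cam"].round(3),c["camera_matrix"].round(1))
for n in("sensor_right","panel"): print([(r["box"],r["conf"]) for r in cams.recognise("wrist",n)])
E
```

```text
clock: 9.0
position: [0.5743, -0.0901, 0.3495]
ee_rot: [0.085, 0.699, -0.085, 0.705]
ft_force: [-0.5, -0.2, -0.5]
grip_width: 0.001
clock 9.0 f 1 rotvec [ 0.     0.009 -0.   ] shift now-axes mm [  18.5  -80.8 -105.2] after-turn axes mm [  19.5  -80.8 -105. ] in balance [-0.055  -0.0012  0.3495] F [-0.53 -0.25 -0.51] grip 0.0013287584073214793 q [-0.29  0.2   0.44  1.41 -0.08  1.55  1.47]
[[-0.    -0.317  0.948 -0.143]
 [ 1.    -0.     0.    -0.   ]
 [ 0.     0.948  0.317 -0.081]
 [ 0.     0.     0.     1.   ]] [[288.8   0.  253. ]
 [  0.  288.8 187.5]
 [  0.    0.    1. ]]
[([179.1, 43.7, 151.2, 70.9], 0.64)]
[([178.1, 47.2, 152.1, 68.5], 0.7)]
```

View pics/wrist5.png

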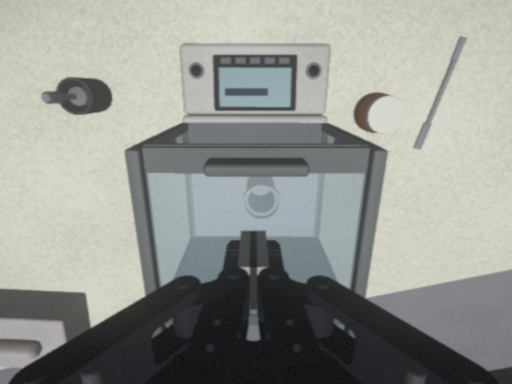

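The bar now sits at the front edge and the cup is upright at (261,195). The right-hand eye is at (197,70) and the left-hand one at (313,70). The camera is on the robot side of the hand, which is good. I'll measure the eye and look at the wrist's bulk from the scene camera before going down.

```bash
python3 -m handwheel '0 -20 -25 0 -0.009 0 0; 0 -20 -28 0 0 0 0; 0 -20 -28 0 0 0 0; 0 -20 -26 0 0 0 0; 0 0 0 0 0 0 0; 0 0 0 0 0 0 0'; python3 - <<'E'
from h import *
togo([-.16,-.082,.33])
from workcell import manip,cams
for n in("wrist","scene"):
  o=manip.get_obs();c=cams.camera(n);cv2.imwrite(f"pics/{n}6.png",c["color"])
  np.savez(f"/tmp/{n}6.npz",pos=o["position"],rot=o["ee_rot"],**c)
E
```

```text
clock: 9.75
position: [0.4509, -0.1422, 0.3474]
ee_rot: [0.085, 0.696, -0.086, 0.708]
ft_force: [0.2, 0.6, -0.5]
grip_width: 0.003
clock 9.75 f 1 rotvec [-0.     0.018 -0.001] shift now-axes mm [17.4 -0.7  2.1] after-turn axes mm [17.4 -0.7  2.4] in balance [-0.1624 -0.0813  0.3474] F [ 0.17  0.61 -0.48] grip 0.003365942976181666 q [-0.28 -0.09  0.46  1.68  0.04  1.53  1.5 ]
```

View pics/wrist6.png

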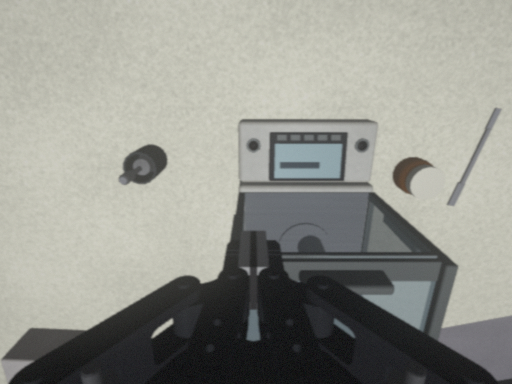

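View pics/scene6.png

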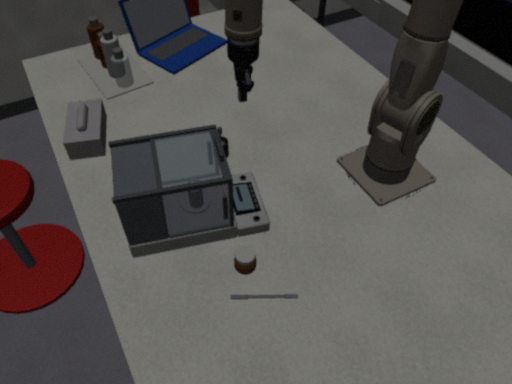

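```bash
python3 - <<'E'
from h import *
d=np.load("/tmp/wrist6.npz");K=d["camera_matrix"];T=d["T_tool_cam"];Rt=R.from_quat(d["rot"])
o=Rt.apply(T[:3,3])+d["pos"]
for u,v in((253,145),(362,145)):
    r=Rt.apply(T[:3,:3]@[(u-K[0,2])/K[0,0],(v-K[1,2])/K[1,1],1]);P=o+r*(.059-o[2])/r[2]
    print(P,R.from_euler("z",-POSE[2]).apply(P-[POSE[0],POSE[1],0]))
E
python3 -m handwheel '10 0 2 0 -0.03 0 0; 20 0 0 0 -0.05 0 0; 30 0 0 0 0 0 0; 30 0 0 0 0 0 0; 30 0 0 0 0 0 0; 20 0 0 0 0 0 0; 0 0 0 0 0 0 0; 0 0 0 0 0 0 0'; python3 -c "
from h import *
togo([-.162,-.083,.086])"
```

```text
[ 0.45227289 -0.14224821  0.059     ] [-0.16104236 -0.08102649  0.059     ]
[0.49138209 0.01655758 0.059     ] [-0.16096621  0.08252411  0.059     ]
clock: 10.65
position: [0.4652, -0.1453, 0.2084]
ee_rot: [0.08, 0.667, -0.089, 0.735]
ft_force: [-0.1, -0.4, -0.3]
grip_width: 0.001
clock 10.65 f 1 rotvec [0.001 0.097 0.001] shift now-axes mm [120.5  -2.  -26. ] after-turn axes mm [122.4  -2.1 -14.2] in balance [-0.1478 -0.0809  0.2084] F [-0.14 -0.44 -0.28] grip 0.000992501898573337 q [-0.27 -0.06  0.47  1.95  0.03  1.15  1.51]
```

The wrist measurement agrees with the top camera to about 1 mm. Lateral shift first, then down in stages.

```bash
python3 -m handwheel '10 -1 -13 0 0 0 0; 20 -1 -13 0 0 0 0; 25 0 0 0 0 0 0; 20 0 0 0 0 0 0; 10 0 0 0 0 0 0; 0 0 0 0 0 0 0; 0 0 0 0 0 0 0'; python3 - <<'E'
from h import *
togo([-.161,-.082,.086])
from workcell import cams
for n in("wrist","scene"): cv2.imwrite(f"pics/{n}7.png",cams.camera(n)["color"])
E
```

```text
clock: 11.35
position: [0.4481, -0.1434, 0.1223]
ee_rot: [0.081, 0.666, -0.089, 0.736]
ft_force: [-0.5, 0.3, 0.6]
grip_width: 0.002
clock 11.35 f 1 rotvec [ 0.     0.099 -0.   ] shift now-axes mm [36.5  1.1  0.2] after-turn axes mm [36.3  1.1  3.8] in balance [-0.1648 -0.0831  0.1223] F [-0.53  0.35  0.57] grip 0.0020349137349811807 q [-0.26 -0.    0.48  2.09  0.    0.95  1.54]
```

View pics/wrist7.png

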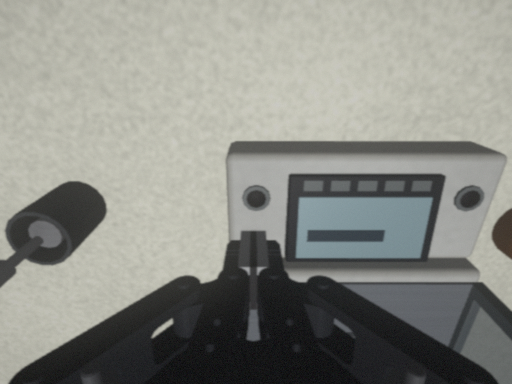

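View pics/scene7.png

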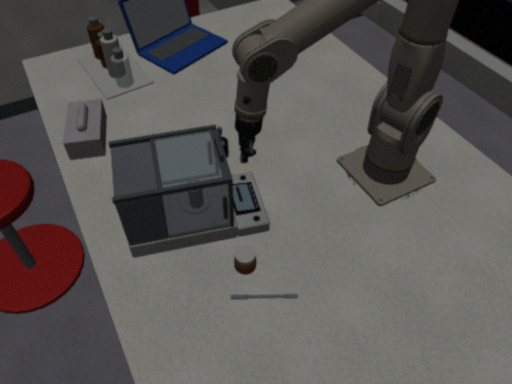

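The wrist view shows the right eye at (256,197), lined up with the fingertips (253,235). The scene view shows the hand clear of the glass. I'll finish the descent and hold.

```bash
python3 -m handwheel '10 0.5 0 0 0 0 0; 12 0.5 0 0 0 0 0; 8 0 0 0 0 0 0; 6 0 0 0 0 0 0; 0 0 0 0 0 0 0; 0 0 0 0 0 0 0'; python3 - <<'E'
from h import *
togo([-.161,-.082,.086])
from workcell import manip,cams
o=manip.get_obs();g=o["position"]-.0187*R.from_quat(o["ee_rot"]).apply([1,0,0])
print("grasp in balance",R.from_euler("z",-POSE[2]).apply(g-[POSE[0],POSE[1],0]))
for n in("wrist","scene"): cv2.imwrite(f"pics/{n}8.png",cams.camera(n)["color"])
E
python3 -m handwheel '0 0 0 0 0 0 0; 0 0 0 0 0 0 0; 0 0 0 0 0 0 0; 0 0 0 0 0 0 0; 0 0 0 0 0 0 0; 0 0 0 0 0 0 0; 0 0 0 0 0 0 0; 0 0 0 0 0 0 0'
```

```text
clock: 12.05
position: [0.4509, -0.1432, 0.0852]
ee_rot: [0.081, 0.667, -0.089, 0.735]
ft_force: [0.2, -0.2, -0.1]
grip_width: 0.001
clock 12.05 f 1 rotvec [0.    0.098 0.   ] shift now-axes mm [-0.7  0.3  1.2] after-turn axes mm [-0.8  0.3  1.1] in balance [-0.1621 -0.0823  0.0852] F [ 0.19 -0.21 -0.12] grip 0.0012217190339379388 q [-0.26  0.07  0.49  2.12 -0.04  0.87  1.58]
grasp in balance [-0.16395953 -0.08231178  0.10376928]
clock: 12.95
position: [0.451, -0.1432, 0.0853]
ee_rot: [0.081, 0.667, -0.089, 0.736]
ft_force: [0.4, 0.1, 0.1]
grip_width: 0.003
```

View pics/wrist8.png

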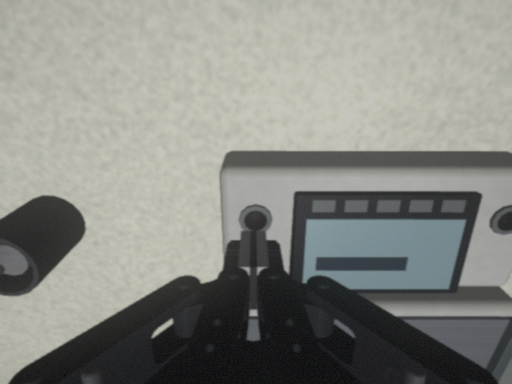

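The fingertips are right above the eye (256,217), 26 mm up and about 4 mm off sideways, with no contact. I'll hold for well over two seconds, then withdraw.

```bash
Z='x'; python3 -m handwheel '0 0 0 0 0 0 0; 0 0 0 0 0 0 0; 0 0 0 0 0 0 0; 0 0 0 0 0 0 0; 0 0 0 0 0 0 0; 0 0 0 0 0 0 0; 0 0 0 0 0 0 0; 0 0 0 0 0 0 0'; python3 -m handwheel '0 0 0 0 0 0 0; 0 0 0 0 0 0 0; 0 0 0 0 0 0 0; 0 0 0 0 0 0 0; 0 0 0 0 0 0 0; 0 0 0 0 0 0 0; 0 0 0 0 0 0 0; 0 0 0 0 0 0 0';  python3 -m handwheel '-10 0 0 0 0 0 0; -20 0 0 0 0 0 0; -30 0 0 0 0 0 0; -40 0 0 0 0 0 0; -40 0 0 0 0 0 0; -40 0 0 0 0 0 0; -20 0 0 0 0 0 0; 0 0 0 0 0 0 0'; python3 -m handwheel '0 -20 -20 0 0 0 0; 0 -30 -20 0 0 0 0; 0 -30 0 0 0 0 0; 0 -20 0 0 0 0 0; 0 -10 0 0 0 0 0; 0 0 0 0 0 0 0; 0 0 0 0 0 0 0'; python3 - <<'E'
from h import *
togo([-.16,-.082,.059])
from workcell import cams
for n in("wrist","scene","top"): cv2.imwrite(f"pics/{n}9.png",cams.camera(n)["color"])
a=cv2.imread("pics/top9.png")[60:270,170:420];b=cv2.imread("pics/scene9.png")[110:320,70:320]
cv2.imwrite("pics/end.png",cv2.resize(np.hstack([a,b]),None,fx=1.6,fy=1.6))
E
```

```text
clock: 13.75
position: [0.451, -0.1432, 0.0853]
ee_rot: [0.081, 0.667, -0.089, 0.736]
ft_force: [-0.3, 0.7, 0.1]
grip_width: -0.003
clock: 14.55
position: [0.451, -0.1432, 0.0853]
ee_rot: [0.081, 0.667, -0.089, 0.736]
ft_force: [0.0, 1.0, 0.1]
grip_width: -0.001
clock: 15.35
position: [0.4329, -0.1389, 0.2881]
ee_rot: [0.081, 0.665, -0.089, 0.737]
ft_force: [0.4, -1.0, -0.4]
grip_width: 0.0
clock: 16.05
position: [0.3673, -0.2349, 0.2801]
ee_rot: [0.08, 0.667, -0.089, 0.735]
ft_force: [-0.6, 0.5, 0.4]
grip_width: -0.0
clock 16.05 f 1 rotvec [ 0.001  0.097 -0.   ] shift now-axes mm [226.  109.2  39.8] after-turn axes mm [221.1 109.3  61.4] in balance [-0.2214 -0.1913  0.2801] F [-0.57  0.53  0.4 ] grip -0.00011924421516344785 q [-0.21 -0.28  0.58  1.94  0.14  1.34  1.66]
```

View pics/end.png

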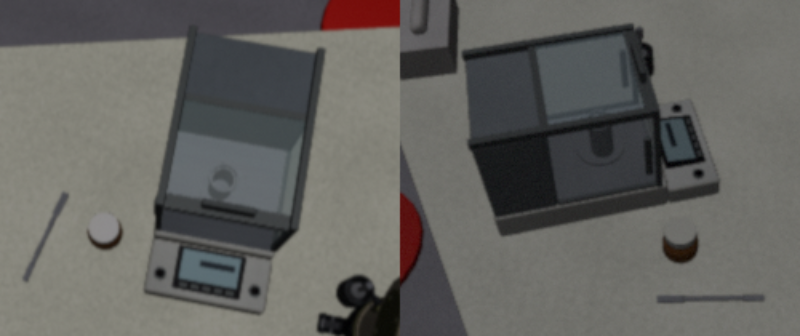

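View pics/wrist9.png

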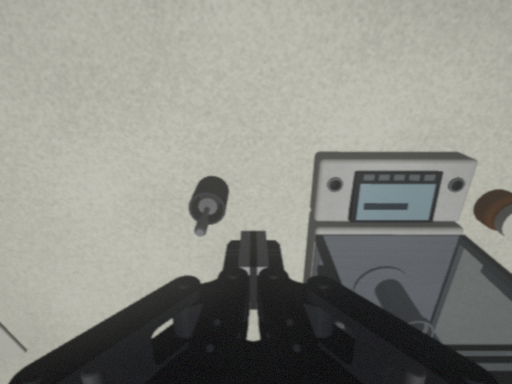

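The final views show the bar at the front edge, with the cup, jar, spatula and bob in place. One numeric check of the top, then I'll hand in.

```bash
python3 - <<'E'
from h import *
c=dict(np.load("/tmp/top0.npz"))
q=ray(c,170+228/1.6,60+208.5/1.6,.284);print("bar in balance",R.from_euler("z",-POSE[2]).apply(q-[POSE[0],POSE[1],0]))
from workcell import hand_in
print(hand_in())
E
```

```text
bar in balance [-0.08303842  0.0006959   0.284     ]
the job is handed in; nothing more can be done
None
```

The glass top is shut, the cup was tared at the right-hand sensor, and the job is handed in at about 16 s of the 48 s. `hand_in()` gives no verdict, so the results below rest on my own checks.

- **Glass top:** I pushed the bar forward with closed fingertips until it met the hard stop, where the force rose to about 25 N. The fingers then stood where the shut position predicts. In the last top picture, read by eye, the bar is at balance x of about -83 mm against a nominal -78 mm. That is within what I can read off that picture and in the shut direction.
- **Tare:** I held the fingertips about 26 mm above the right-hand eye and about 4 mm off sideways for about 2.5 s. The hand leaned about 0.1 rad towards the robot to stay clear of the front glass. The force readings stayed at noise level (up to about 1 N), and the arm and hand never came over the left-hand eye.
- **End state:** The hand finished about 25 cm from the sensor, touching nothing. In the last pictures the cup, bob, jar and spatula look unmoved; I checked those by eye only. No check failed.

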